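Load the creasing cassette and set the strap creaser's blank selector

TASK

Get the strap creaser ready: push the creasing-wheel cassette, foot first, all the way down into the leaning holder until it clicks past the sprung side ball and stays held, and let go of it. Then turn the unmarked selector knob anticlockwise to its end stop, and from there clockwise by two clicks. Leave the glue bottle, the tin and the hammer where they are.

Things in the scene. Friction and masses are not known exactly. Their poses are not given: they have to be found in the camera images.
- cassette_center (a point): centre, 50 mm above the foot, of the loose steel cassette, 0.14-0.28 kg, at first standing on the table; z foot to top, y across its width. Body 26 (x) x 40 (y) x 60 mm high; on top a black grip tab 24 (x) x 14 (y) x 40 mm high (60 to 100 mm above the foot), to pinch across its 14 mm; a brass wheel shows in the x faces. Fits the holder either way round (half turn about z).
- cassette_foot (a point): centre of the cassette's underside, same axes. The lowest 8 mm of the body taper to 20 (x) x 32 (y) mm at the foot; each y face has a notch 12 mm high and 5 mm deep, centred 28 mm above the foot.
- holder_seat (a point): centre of the inner floor of the aluminium holder on the grey strap creaser. Its z points out of the mouth, leaning 35 degrees from vertical towards the machine's front (robot side); y is level, across the width; x points up and away. Cassette home: foot on this point, z axes alike, y axes along one another; the tab and 14 mm of body stand out. 5 to 12 N pushes it past the ball.
- holder_mouth (a point): centre of the holder's mouth, 46 mm from the seat along the holder's z, same axes. The channel is 28 (x) x 41.5 (y) x 46 mm deep, open along most of its +x face between two 8 mm lips; side walls 10 mm, the wall on the -x side 6 mm thick.
- side_ball (a joint): how far (m) the 12 mm sprung steel ball in the holder's +y wall is pushed into the wall: 0 = fully out, standing 4 mm into the channel, 28 mm above its floor; about 0.003 while the cassette's flank passes; near 0 again when it has clicked into the notch
- selector (a joint): angle (rad) of the selector about its vertical axis: 0 = anticlockwise end stop (from above), growing clockwise to 2.09. Seven click positions 0.349 rad (20 degrees) apart, the end stop being 0 clicks. At 0 the grip bar lies along the machine's x (front to back). A click takes 0.1 N m or less. It starts three or four clicks from the stop.
- selector_grip (a point): point on the selector's axis half-way up its black grip bar, 87 mm above the table; x runs along the bar and turns with it. Bar 48 long (x), 12 wide (y), 26 mm high, on a 52 mm disc, on the right of the machine's deck (200 x 300 mm, 50 mm high)
- glue_bottle_center (a point): middle of the white glue bottle with a yellow nozzle, 54 mm across, 155 mm tall, standing loose; leave it alone
- tin_center (a point): middle of the plain tin, 64 mm across, 70 mm tall, standing loose; leave it alone
- hammer: hammer lying loose at the far left of the table, leave it alone
There are look-alikes about, which are no part of the job. Several things look just like the part that bears cassette_center: the one meant starts farthest to the robot's left.

How it is judged:
By the outcome, as a careful person would: the job done as asked, in the order asked, and still so for the second after the job is handed in, with the robot touching nothing.
It also fails if it takes over 61 s, if anything falls off the work surface, if the arm or the gripper's body presses on something with over 40 N, if the wrist force passes 120 N, or if a joint passes its speed limit or range.

ROBOT

A 6-joint arm with a two-finger parallel gripper is mounted at the origin on the work surface. World frame = base frame: x ahead of the robot, y to its left, z up, the work surface at z = 0. Lengths are in m, angles in rad, forces in N, time in s.
With the tool pointing down it reaches from about 0.25 to 0.725 m from the base axis. Payload 4 kg.
Tool frame: the origin (TCP) lies midway between the tips of the shut fingers; the grasp point (between the pads) lies 19 mm behind it; z points along the fingers, y is the line along which they close (so a half turn about z gives the same grasp; the last joint's range is limited). The gripper opens to 85 mm and grips with 20 to 120 N. Pads are 22 mm wide; open, the fingers measure 114 mm over their backs; the gripper's body (76 mm by 85 mm) begins 54 mm behind the grasp point. The pads swing forward as they close: fully open they stand 13 mm farther back than shut.
Start: joints at [1.346, 0.241, 0.005, 1.335, 0, 1.571], TCP at [0.111, 0.487, 0.201] pointing down, gripper open.
Joint ranges: [-2.72, 2.72], [-1.05, 1.87], [-1.09, 1.28], [-1.99, 2.15], [-1.42, 1.44], [-3.14, 3.14]. Speed limits (rad/s): [2.79, 2.79, 3.14, 3.14, 3.14, 3.14].

INTERFACE

Orientations are given as a unit quaternion [w, x, y, z].
In Python, from plant import * gives the robot as it stands. The module is installed in compiled form; this text tells all that it offers.
- The arm moves only by the tool arm_command, never from a script. Its argument "increments" is a list of rows, each a list of 7 numbers: the shift along the world's x, y, z in m, then the turn, a rotation vector about the world's x, y, z in rad, then the finger opening in m, from 0 to 0.0854. In form: [[x, y, z, ax, ay, az, gripper], ...]. A call has 1 to 12 rows; each row is the pose to reach, as a shift and turn from the pose commanded when the call began; what a row does not reach only later rows make up. A row lasts 1/12 s, in which the tool goes at most 41.7 mm and 7.16 degrees, less where a joint would pass 70% of its speed; a pose out of reach is approached as far as the arm can. A call with a gripper value outside its range is refused whole. The fingers move at their own pace and stop on an object; "newtons" is the grip in N (left out, the last holds). Time passes only in rows, so rows that repeat a pose let the fingers close. It gives the time, the measured TCP pose, the force, the opening and the grip force at its end, in the units of the state.
- get_obs(): the state, without advancing time (a new reading comes with each control period).
- camera(name): name is "side" or "top" or "wrist"; returns a dict with "img" (400x640x3 uint8, red, green, blue), "depth" (400x640 float32, m along the optical axis (not along the pixel's ray), 0 where there is no reading), "mtx" (3x3 intrinsics, pixels), "eye" and "attitude" of the camera in the world. Camera axes: x right, y down, z forward; pixel columns grow to the right and rows downward; lengths in m; the calibration is good to about 2 mm. A picture is of the moment at which its call begins.
- job_done(): hands the job in; it is judged then, once.
The state is a dict: "time_s": time; "qpos": joint angles; "joint_velocities": joint speeds; "effort": joint torques, N m; "ee_pos": TCP position; "tool_rot": TCP orientation; "contact_force": force on the tool from outside, world axes, zero at the start; "moment": the same for the moment, N m; "width": finger opening in m; "gripper_force": force on a finger pad.
Only numpy, scipy, OpenCV 4.12 (cv2) and the standard library are available. Lean on these libraries where they do the work, as an engineer would, in place of code of your own. Each camera call takes 0.05 s, during which the arm holds its last target. There are 200 camera calls.

## Working session

There is one attempt and no reset: what is moved stays moved. The work goes in short steps, Python scripts to look and compute and a tool call to move; the robot and the scene stay as the last step left them, time stands still between calls to the robot, and variables do not carry over. Pictures are saved under pics/ and viewed, at most 10 in all, crops included, and the job is handed in when it is done.

Besides the shell and the picture viewer there is one more tool, called after "Call:" by a JSON object that holds its "fn" and its "kwargs". arm_command: Moves the arm, as the interface text tells. Its arguments: {"type":"object","properties":{"increments":{"type":"array","items":{"type":"array","items":{"type":"number"}}},"newtons":{"type":"number"}},"required":["increments"]}

```bash
mkdir -p pics; cat > h.py <<'E'
from plant import *
import numpy as np, cv2, pickle
from scipy.spatial.transform import Rotation as R
def rot(a):
    a=np.array(a,float)
    return a if a.shape==(3,3) else R.from_quat(a,scalar_first=True).as_matrix()
def cloud(c):
    d=c["depth"];K=c["mtx"];v,u=np.mgrid[:400,:640]
    p=np.stack([(u-K[0,2])/K[0,0]*d,(v-K[1,2])/K[1,1]*d,d],-1)
    P=p@rot(c["attitude"]).T+np.array(c["eye"]); P[d==0]=np.nan
    return P
def save(c,n): cv2.imwrite(f"pics/{n}.png",cv2.cvtColor(c["img"],cv2.COLOR_RGB2BGR))
E
python3 - <<'E'
from h import *
o=get_obs();print(o)
for n in("top","side"):
    c=camera(n);save(c,n+"0");pickle.dump(c,open(n+".pkl","wb"));print(n,c["eye"],c["attitude"],c["mtx"])
E
```

```text
{'time_s': 0.0, 'qpos': array([ 1.34601046e+00,  2.41432756e-01,  3.74938290e-03,  1.33516697e+00,
       -2.08341786e-06,  1.57077304e+00]), 'joint_velocities': array([-0.00034285,  0.00133754,  0.00147064, -0.00133798, -0.00014361,
        0.00156562]), 'effort': array([-5.10702266e-04, -3.72324550e+01,  2.52404183e+01,  1.70813635e-02,
        3.30604928e-05, -2.25552952e-06]), 'ee_pos': array([0.11130023, 0.48676801, 0.19991272]), 'tool_rot': array([-1.14162393e-04,  1.12144823e-01,  9.93691342e-01, -1.02064428e-03]), 'contact_force': array([-0.33116607, -0.11603364,  0.19074367]), 'moment': array([ 0.02228414,  0.02911875, -0.03642236]), 'gripper_force': 0.0, 'width': 0.08558928698944018}
top [0.56276711 0.05370584 0.86151241] [ 0.01340575 -0.6983808   0.71490405 -0.03157126] [[382.83254071   0.         321.87801854]
 [  0.         382.83254071 193.83123994]
 [  0.           0.           1.        ]]
side [ 0.13992855 -0.6389089   0.74180296] [-0.41708577  0.85662316 -0.27409414  0.13079992] [[490.22877777   0.         322.46627728]
 [  0.         490.22877777 198.25227174]
 [  0.           0.           1.        ]]
```

View pics/top0.png

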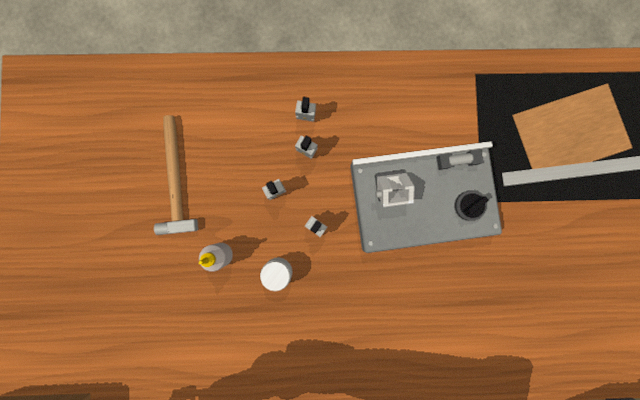

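View pics/side0.png

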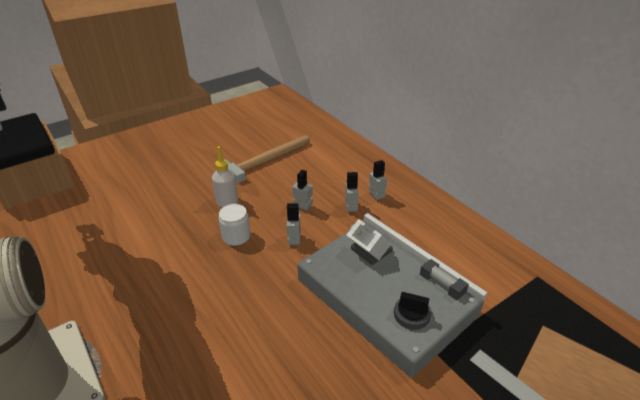

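The top view shows four cassettes at (273,188), (305,108), (306,147) and (315,227), with (273,188) farthest left. The holder is at (396,190), the knob at (472,205), the bottle at (212,258) and the tin at (276,275).

```bash
python3 - <<'E'
from h import *
c=pickle.load(open("top.pkl","rb"));P=cloud(c);s=pickle.load(open("side.pkl","rb"));S=cloud(s)
def rect(X,lab):
    X=X[np.isfinite(X).all(1)]
    if len(X)<8: print(lab,len(X));return
    (cx,cy),(w,h),a=cv2.minAreaRect(X[:,:2].astype(np.float32)); print(lab,len(X),"c",round(cx,4),round(cy,4),"size",round(w,4),round(h,4),"ang",round(a,1),"zmed",np.nanmedian(X[:,2]).round(4))
for u,v in((273,188),(305,108),(306,147),(315,227)):
    W=P[v-22:v+22,u-22:u+22].reshape(-1,3)
    rect(W[(W[:,2]>.088)],("tab",u)); rect(W[(W[:,2]>.05)&(W[:,2]<.07)],("body",u))
W=P[140:260,345:505].reshape(-1,3); rect(W[(abs(W[:,2]-.05)<.006)],"deck")
W=P[180:230,445:500].reshape(-1,3); rect(W[(W[:,2]>.09)],"knob"); 
print("desk z",np.nanmedian(P[300,100:300,2]))
# side view
W=S[280:335,385:440].reshape(-1,3); rect(W[(W[:,2]>.092)],"knobS");rect(W[(W[:,2]>.06)&(W[:,2]<.08)],"discS")
W=S[155:215,285:320].reshape(-1,3); rect(W[(W[:,2]>.092)],"tabS");rect(W[(W[:,2]>.055)&(W[:,2]<.064)],"bodyS")
for n,c,b in(("t",c,(365,160,60,60)),("s",s,(335,205,70,70))):
    x,y,w,h=b; cv2.imwrite(f"pics/h{n}.png",cv2.cvtColor(cv2.resize(c["img"][y:y+h,x:x+w],(600,600) if n=="s" else (540,540),interpolation=cv2.INTER_CUBIC),cv2.COLOR_RGB2BGR))
for n,u,v in(("bottle",212,258),("tin",276,275)): print(n,P[v-2:v+3,u-2:u+3].reshape(-1,3).mean(0))
W=P[165:215,370:420].reshape(-1,3);print("holder max",W[W[:,2]>.085].mean(0),np.nanpercentile(W[:,2],[50,75,90,95,99]))
a=np.hstack([cv2.imread("pics/ht.png"),cv2.resize(cv2.imread("pics/hs.png"),(540,540))]);cv2.imwrite("pics/hh.png",cv2.resize(a,(800,400)))
E
```

```text
('tab', 273) 88 c 0.6276 0.1353 size 0.0234 0.0136 ang 26.9 zmed 0.1
('body', 273) 164 c 0.6278 0.1356 size 0.0261 0.0395 ang 25.6 zmed 0.0606
('tab', 305) 91 c 0.798 0.0644 size 0.0138 0.0242 ang 78.4 zmed 0.0995
('body', 305) 175 c 0.7984 0.0644 size 0.0397 0.0278 ang 78.6 zmed 0.0601
('tab', 306) 92 c 0.7186 0.0648 size 0.0143 0.0239 ang 58.1 zmed 0.0998
('body', 306) 157 c 0.7186 0.0648 size 0.0402 0.0265 ang 59.4 zmed 0.0602
('tab', 315) 83 c 0.5469 0.0484 size 0.0136 0.0234 ang 53.0 zmed 0.1002
('body', 315) 156 c 0.5471 0.0483 size 0.0398 0.0257 ang 53.7 zmed 0.0605
deck 9607 c 0.5975 -0.1918 size 0.1884 0.299 ang 6.3 zmed 0.0502
knob 163 c 0.5825 -0.2793 size 0.0129 0.0483 ang 36.3 zmed 0.0987
desk z 0.0007039241466377244
knobS 216 c 0.5812 -0.2802 size 0.0147 0.0478 ang 34.2 zmed 0.0977
discS 646 c 0.6095 -0.2821 size 0.062 0.119 ang 86.5 zmed 0.0697
tabS 132 c 0.5867 0.0925 size 0.138 0.0229 ang 48.3 zmed 0.0985
bodyS 105 c 0.5942 0.1078 size 0.1094 0.0442 ang 40.2 zmed 0.059
bottle [0.49119212 0.24858945 0.11238869]
tin [0.44933307 0.1302755  0.07014728]
holder max [ 0.61184144 -0.11270211  0.10201992] [0.0524929  0.08772377 0.1041906  0.11236682 0.11846329]
```

View pics/hh.png

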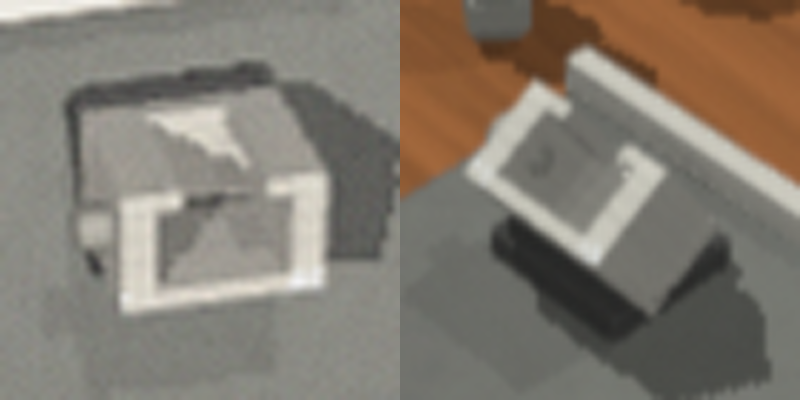

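The crops show the bright U-shaped mouth rim facing the robot, with the open slot on the up and away side. The ball housing is on the left (+y) wall. Next I fit the rim plane.

```bash
python3 - <<'E'
from h import *
t=np.radians(35)
for n,b in(("top",(365,160,60,60)),("side",(335,205,70,70))):
    c=pickle.load(open(n+".pkl","rb"));P=cloud(c);x,y,w,h=b
    W=P[y:y+h,x:x+w].reshape(-1,3);I=c["img"][y:y+h,x:x+w].reshape(-1,3)
    W=W[(W[:,2]>.06)&np.isfinite(W).all(1)&(W[:,0]<.68)]
    for yaw in(6.3,):
        H=R.from_euler("ZY",[yaw,-35],degrees=True).as_matrix()
        q=W@H; s=q[:,2]; hist,e=np.histogram(s,np.arange(s.max()-.03,s.max()+.002,.002)); print(n,hist[-14:],e[-14:].round(3))
        k=e[np.argmax(hist)]; m=abs(s-np.median(s[abs(s-k-.001)<.003]))<.003
        X=W[m]; u,d,v=np.linalg.svd(X-X.mean(0),full_matrices=False); nn=v[2]*np.sign(v[2][2]); print("normal",nn.round(3),"tilt",np.degrees(np.arccos(nn[2])).round(1),"yaw",np.degrees(np.arctan2(-nn[1],-nn[0])).round(1),len(X),"s",np.median(s[m]))
        Q=q[m]; print("x",np.percentile(Q[:,0],[0,2,98,100]).round(4),"y",np.percentile(Q[:,1],[0,2,98,100]).round(4))
        print(cv2.minAreaRect(Q[:,:2].astype(np.float32)))
        # inner edges: rows mid
        mid=(Q[:,0]>np.percentile(Q[:,0],30))&(Q[:,0]<np.percentile(Q[:,0],70)); yy=np.sort(Q[mid,1]); g=np.argmax(np.diff(yy)); print("inner y",yy[g],yy[g+1])
        c0=(yy[g]+yy[g+1])/2; near=Q[abs(Q[:,1]-c0)<.012]; print("front wall x",np.percentile(near[:,0],[0,5,95,100]).round(4))
        x0=np.percentile(Q[:,0],1)+.02; mouth=H@[x0,c0,np.median(s[m])]; print("mouth",mouth.round(4),"seat",(mouth-.046*H[:,2]).round(4))
E
```

```text
top [ 21  37  24  25  30  45  34  29  30  28  40 124 122  12] [-0.27  -0.268 -0.266 -0.264 -0.262 -0.26  -0.258 -0.256 -0.254 -0.252
 -0.25  -0.248 -0.246 -0.244]
normal [-0.571 -0.062  0.819] tilt 35.0 yaw 6.2 280 s -0.24840806631472867
x [0.5224 0.5231 0.5631 0.5638] y [-0.2132 -0.2122 -0.1517 -0.151 ]
((0.5432552695274353, -0.18206024169921875), (0.06223294883966446, 0.04134846478700638), 89.68709564208984)
inner y -0.18208504224817734 -0.16652408902252158
front wall x [0.5227 0.5231 0.5622 0.5627]
mouth [ 0.6028 -0.1088  0.1079] seat [ 0.629  -0.1059  0.0703]
side [ 17  18  23  18  31  22  28  19  18  21  46 137 113  23] [-0.27  -0.268 -0.266 -0.264 -0.262 -0.26  -0.258 -0.256 -0.254 -0.252
 -0.25  -0.248 -0.246 -0.244]
normal [-0.57  -0.066  0.819] tilt 35.0 yaw 6.6 302 s -0.24861865025587965
x [0.5218 0.5221 0.5612 0.5619] y [-0.2139 -0.2127 -0.1519 -0.1506]
((0.5418403744697571, -0.18226683139801025), (0.04004177078604698, 0.0631818100810051), 0.199170783162117)
inner y -0.20243010091570468 -0.16326935266209244
front wall x [0.5218 0.5219 0.5569 0.5608]
mouth [ 0.603  -0.1174  0.1072] seat [ 0.6292 -0.1145  0.0695]
```

Call:
{"fn": "arm_command", "kwargs": {"increments": [[0.01,-0.005,0.03,0,0,0,0.06],[0.04,-0.027,0.05,0,0,0.06,0.06],[0.08,-0.05,0.06,0,0,0.14,0.05],[0.115,-0.075,0.06,0,0,0.22,0.05],[0.15,-0.1,0.06,0,0,0.3,0.05],[0.185,-0.125,0.06,0,0,0.38,0.05],[0.22,-0.15,0.06,0,0,0.46,0.05],[0.255,-0.172,0.06,0,0,0.54,0.05],[0.29,-0.195,0.06,0,0,0.62,0.05],[0.325,-0.22,0.06,0,0,0.682,0.05],[0.36,-0.242,0.06,0,0,0.682,0.05],[0.39,-0.265,0.06,0,0,0.682,0.05]]}}

```text
time_s: 1.1
ee_pos: [0.4961, 0.2258, 0.2603]
tool_rot: [-0.0, -0.227, 0.974, 0.0]
contact_force: [0.4, 0.2, -0.3]
width: 0.05
gripper_force: 0.0
```

Call:
{"fn": "arm_command", "kwargs": {"increments": [[0.032,-0.022,-0.01,0,0,0,0.045],[0.062,-0.043,-0.03,0,0,0,0.045],[0.094,-0.065,-0.05,0,0,0,0.045],[0.126,-0.0865,-0.08,0,0,0,0.045],[0.126,-0.0865,-0.1,0,0,0,0.045],[0.126,-0.0865,-0.1,0,0,0,0.045],[0.126,-0.0865,-0.1,0,0,0,0.045]]}}

```text
time_s: 1.68
ee_pos: [0.619, 0.1401, 0.1583]
tool_rot: [-0.003, -0.226, 0.974, 0.0]
contact_force: [-1.0, 0.9, 1.1]
width: 0.0446
gripper_force: 0.0
```

```bash
cat > w.py <<'E'
from h import *
def tcp():
    o=get_obs();return o,np.array(o["ee_pos"]),rot(o["tool_rot"])
E
python3 - <<'E'
from w import *
o,p,T=tcp();print(o["time_s"],p,T.round(3),o["qpos"].round(2),o["width"])
c=camera("wrist");save(c,"w1");P=cloud(c).reshape(-1,3);print(c["eye"])
d=np.hypot(P[:,0]-.6277,P[:,1]-.1354)<.04
for a,b in((.09,.11),(.052,.066)):
    X=P[d&(P[:,2]>a)&(P[:,2]<b)];print(len(X),cv2.minAreaRect(X[:,:2].astype(np.float32)) if len(X)>5 else "",np.median(X[:,2]) if len(X) else "")
E
```

```text
1.6833 [0.61895408 0.14010378 0.15831815] [[-0.898 -0.44  -0.006]
 [-0.44   0.898 -0.001]
 [ 0.006  0.002 -1.   ]] [ 0.22  0.54  0.33  1.37  0.   -0.23] 0.04462777563463092
[0.55967287 0.11080052 0.331037  ]
469 ((0.6268464922904968, 0.13578960299491882), (0.0234146099537611, 0.013761084526777267), 26.063600540161133) 0.09885833382640402
729 ((0.6272993683815002, 0.13591472804546356), (0.026414208114147186, 0.04002179205417633), 26.85661506652832) 0.05909992818855486
```

View pics/w1.png

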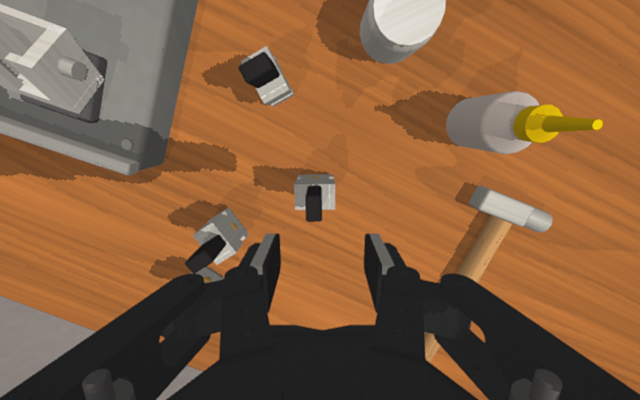

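The wrist view shows the target cassette at (315,197), squared to the fingers with room on both sides. The TCP is about 9 mm short, so I correct that while descending.

Call:
{"fn": "arm_command", "kwargs": {"increments": [[0.008,-0.0044,-0.01,0,0,0,0.045],[0.008,-0.0044,-0.035,0,0,0,0.045],[0.008,-0.0044,-0.06,0,0,0,0.045],[0.008,-0.0044,-0.08,0,0,0,0.045],[0.008,-0.0044,-0.093,0,0,0,0.045],[0.008,-0.0044,-0.093,0,0,0,0.045],[0.008,-0.0044,-0.093,0,0,0,0.045],[0.008,-0.0044,-0.093,0,0,0,0.045]]}}

```text
time_s: 2.4
ee_pos: [0.6302, 0.1373, 0.0701]
tool_rot: [0.002, -0.227, 0.974, -0.0]
contact_force: [-0.5, -0.8, 0.4]
width: 0.0448
gripper_force: 0.0
```

```bash
python3 - <<'E'
from w import *
for i in range(3):
    o,p,T=tcp();print(o["time_s"],p.round(4),o["joint_velocities"].round(4)); camera("wrist")
E
```

```text
2.4 [0.6302 0.1373 0.0701] [-0.0053 -0.0073  0.0095 -0.003   0.0006  0.0021]
2.45 [0.6303 0.1372 0.0703] [-0.0043 -0.001  -0.0013 -0.0039 -0.0012  0.0003]
2.5 [0.6303 0.137  0.0702] [-0.0036  0.0032 -0.0073 -0.0027 -0.0001 -0.0009]
```

Call:
{"fn": "arm_command", "kwargs": {"increments": [[-0.003,-0.0013,-0.005,0,0,0,0.045],[-0.003,-0.0013,-0.005,0,0,0,0.03],[-0.003,-0.0013,-0.005,0,0,0,0.02],[-0.003,-0.0013,-0.005,0,0,0,0.005],[-0.003,-0.0013,-0.005,0,0,0,0.005],[-0.003,-0.0013,-0.005,0,0,0,0.005],[-0.003,-0.0013,-0.005,0,0,0,0.005],[-0.003,-0.0013,-0.005,0,0,0,0.005]], "newtons": 60}}

```text
time_s: 3.22
ee_pos: [0.6259, 0.1352, 0.063]
tool_rot: [0.0, -0.227, 0.974, 0.0]
contact_force: [0.3, 0.8, 0.4]
width: 0.0115
gripper_force: 60.6
```

```bash
cat > g.py <<'E'
from w import *
H=R.from_euler("ZY",[6.3,-35],degrees=True).as_matrix()
mouth=H@[.5427,-.1822,-.2483]; zh=H[:,2]
Tt=np.column_stack([-H[:,0],H[:,1],-zh])  # tool x=-xh
E
python3 - <<'E'
from g import *
o,p,T=tcp();print(p,T.round(3),o["qpos"].round(2)); print("mouth",mouth,"H",H.round(4))
print("rv",R.from_matrix(Tt@T.T).as_rotvec().round(4))
for d in(.03,0): print(d,"tcp",(mouth+(d+.063)*zh).round(4),"shift",(mouth+(d+.063)*zh-p).round(4))
E
```

```text
[0.62592204 0.13521558 0.06295382] [[-0.897 -0.441  0.   ]
 [-0.441  0.897  0.   ]
 [-0.    -0.    -1.   ]] [ 0.21  0.6   0.19  1.16  0.   -0.24]
mouth [ 0.60342168 -0.11668863  0.10788448] H [[ 0.8142 -0.1097 -0.5701]
 [ 0.0899  0.994  -0.0629]
 [ 0.5736 -0.      0.8192]]
rv [ 0.1717 -0.589  -0.3364]
0.03 tcp [ 0.5504 -0.1225  0.1841] shift [-0.0755 -0.2578  0.1211]
0 tcp [ 0.5675 -0.1207  0.1595] shift [-0.0584 -0.2559  0.0965]
```

Call:
{"fn": "arm_command", "kwargs": {"increments": [[0,0,0.03,0,0,0,0.005],[0,0,0.065,0,0,0,0.005],[-0.002,-0.005,0.1,0,0,0,0.005],[-0.01,-0.03,0.13,0.017,-0.059,-0.034,0.005],[-0.02,-0.06,0.15,0.038,-0.13,-0.074,0.005],[-0.03,-0.09,0.155,0.057,-0.194,-0.111,0.005],[-0.04,-0.12,0.155,0.077,-0.265,-0.151,0.005],[-0.05,-0.15,0.15,0.098,-0.336,-0.192,0.005],[-0.06,-0.18,0.145,0.12,-0.412,-0.235,0.005],[-0.068,-0.21,0.14,0.141,-0.483,-0.276,0.005],[-0.074,-0.237,0.135,0.16,-0.548,-0.313,0.005],[-0.0755,-0.2578,0.13,0.1717,-0.589,-0.3364,0.005]]}}

```text
time_s: 4.22
ee_pos: [0.5461, -0.124, 0.1904]
tool_rot: [0.299, -0.05, 0.953, 0.016]
contact_force: [-0.4, 0.7, -3.9]
width: 0.0113
gripper_force: 60.2
```

```bash
cat > m.py <<'E'
from g import *
import sys
camera("wrist")
c=camera("top");s=camera("side");save(c,sys.argv[1]+"t");save(s,sys.argv[1]+"s")
o,p,T=tcp();print(o["time_s"],p.round(4),o["contact_force"].round(2),o["width"],o["qpos"].round(2))
print("rv left",R.from_matrix(Tt@T.T).as_rotvec().round(4))
f=p+.063*T[:,2]; print("foot (holder frame from mouth) nominal",(H.T@(f-mouth)).round(4))
for n,cc in(("top",c),("side",s)):
    P=cloud(cc).reshape(-1,3);I=cc["img"].reshape(-1,3).astype(int)
    q=(P-f)@np.column_stack([-T[:,0],T[:,1],-T[:,2]])
    m=(abs(q[:,0])<.03)&(abs(q[:,1])<.03)&(q[:,2]>.008)&(q[:,2]<.058)
    X=q[m];print(n,len(X))
    if len(X)>20: print(" x",np.percentile(X[:,0],[1,5,50,95,99]).round(4)," y",np.percentile(X[:,1],[1,5,50,95,99]).round(4)," z",np.percentile(X[:,2],[1,99]).round(4))
    m=(abs(q[:,0])<.03)&(abs(q[:,1])<.03)&(q[:,2]>-.015)&(q[:,2]<.058)
    if m.any(): print(" zmin",np.percentile(q[m,2],[0,1,3]).round(4))
E
python3 m.py a
python3 -c "
import cv2,numpy as np
a=cv2.imread('pics/at.png')[120:260,330:530];b=cv2.imread('pics/as.png')[160:300,280:480]
cv2.imwrite('pics/ab.png',cv2.resize(np.vstack([a,b]),(429,600)))"
```

```text
4.3667 [ 0.5471 -0.1237  0.19  ] [ 0.54  0.39 -3.04] 0.011901993463923732 [-0.38 -0.03 -0.53  0.52  0.27 -0.41]
rv left [-0.0016 -0.0059  0.004 ]
foot (holder frame from mouth) nominal [ 0.0003 -0.0008  0.0368]
top 427
 x [-0.0133 -0.0078  0.0105  0.0119  0.0125]  y [-0.0232 -0.0212  0.0018  0.0167  0.0169]  z [0.0085 0.0576]
 zmin [-0.0006  0.0022  0.0058]
side 266
 x [-0.0148 -0.0145 -0.004   0.0097  0.0111]  y [-0.0225 -0.022  -0.0206  0.0056  0.0163]  z [0.0087 0.0578]
 zmin [-0.0001  0.0058  0.0083]
```

View pics/ab.png

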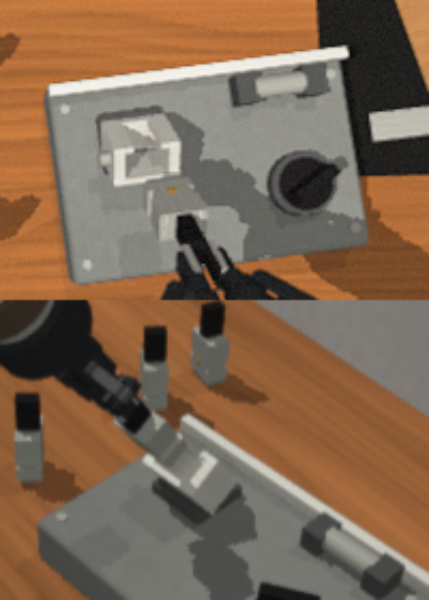

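The crops show the cassette held just above the rim, in line with the mouth. I check its tilt and offset in the hand by fitting its visible faces.

```bash
python3 - <<'E'
from g import *
o,p,T=tcp();f=p+.063*T[:,2];A=np.column_stack([-T[:,0],T[:,1],-T[:,2]])
print(p.round(4),(H.T@(f-mouth)).round(4))
def fit(X,ax):
    o=[i for i in range(3) if i!=ax]
    for _ in range(4):
        M=np.c_[X[:,o],np.ones(len(X))];k=np.linalg.lstsq(M,X[:,ax],rcond=None)[0];r=X[:,ax]-M@k;X=X[abs(r)<max(2*r.std(),.0004)]
    print("   face ax",ax,"slopes",dict(zip(["xyz"[i] for i in o],k[:2].round(3))),"at z=.03:",(k@([0,.03,1] )).round(4),len(X),r.std().round(5))
for n in("top","side"):
    P=cloud(camera(n)).reshape(-1,3);q=(P-f)@A
    b=(abs(q[:,0])<.025)&(abs(q[:,1])<.03)&(q[:,2]>.01)&(q[:,2]<.056); print(n)
    if n=="top": fit(q[b&(q[:,0]>.008)&(abs(q[:,1])<.018)],0)
    else: fit(q[b&(q[:,1]<-.017)&(abs(q[:,0])<.012)&((q[:,2]>.036)|(q[:,2]<.02))],1)
    for z in(.012,.025,.045,.053):
        X=q[b&(abs(q[:,2]-z)<.004)]; print(z,len(X),"x",np.percentile(X[:,0],[2,98]).round(4),"y",np.percentile(X[:,1],[2,98]).round(4))
    d=(q[:,2]>.075)&(q[:,2]<.103)&(abs(q[:,0])<.025)&(abs(q[:,1])<.025);X=q[d];print("tab",len(X),np.percentile(X,[2,98],axis=0).round(4).tolist())
    t=(abs(q[:,0])<.02)&(abs(q[:,1])<.025)&(abs(q[:,2]-.061)<.004);print("bodytop z",np.median(q[t,2]).round(4))
E
```

```text
[ 0.5471 -0.1237  0.19  ] [ 0.0003 -0.0008  0.0368]
top
   face ax 0 slopes {'y': np.float64(0.003), 'z': np.float64(0.008)} at z=.03: 0.0151 252 0.00057
0.012 53 x [-0.008  0.016] y [-0.0194  0.02  ]
0.025 77 x [-0.0093  0.0164] y [-0.0191  0.0198]
0.045 72 x [-0.008   0.0163] y [-0.0192  0.0198]
0.053 63 x [-0.0075  0.0162] y [-0.0192  0.0198]
tab 179 [[-0.006, -0.0121, 0.0759], [0.0156, 0.012, 0.1025]]
bodytop z 0.06
side
   face ax 1 slopes {'x': np.float64(0.009), 'z': np.float64(0.002)} at z=.03: -0.0197 95 0.00066
0.012 26 x [-0.0096  0.0152] y [-0.0207  0.0163]
0.025 49 x [-0.0096  0.0157] y [-0.0202  0.0145]
0.045 43 x [-0.0093  0.0162] y [-0.0207  0.0077]
0.053 41 x [-0.0092  0.0151] y [-0.0211  0.0125]
tab 70 [[-0.0083, -0.0172, 0.0755], [0.0155, 0.0039, 0.102]]
bodytop z 0.0599
```

Call:
{"fn": "arm_command", "kwargs": {"increments": [[0.005,0.001,-0.009,-0.0016,-0.006,0.004,0.005],[0.01,0.0015,-0.018,-0.0016,-0.006,0.004,0.005],[0.0152,0.0022,-0.026,-0.0016,-0.006,0.004,0.005],[0.0152,0.0022,-0.026,-0.0016,-0.006,0.004,0.005],[0.0152,0.0022,-0.026,-0.0016,-0.006,0.004,0.005],[0.0152,0.0022,-0.026,-0.0016,-0.006,0.004,0.005]]}}

```text
time_s: 4.97
ee_pos: [0.5662, -0.1197, 0.1674]
tool_rot: [0.303, -0.055, 0.951, 0.016]
contact_force: [-0.3, -0.3, -2.5]
width: 0.0115
gripper_force: 60.2
```

```bash
cat > k.py <<'E'
from g import *
# foot centre = tcp + .063 z, +.0022 along cassette x (=-tool x), +.0003 y
def foot():
    o,p,T=tcp(); A=np.column_stack([-T[:,0],T[:,1],-T[:,2]]); return o,p,T,p+A@[.0022,.0003,-.063]
o,p,T,f=foot();print(o["time_s"],p.round(4),"F",o["contact_force"].round(1),"rv left",R.from_matrix(Tt@T.T).as_rotvec().round(4),"foot rel mouth",(H.T@(f-mouth)).round(4),"force in holder",(H.T@o["contact_force"]).round(1))
E
python3 k.py; python3 k.py; python3 - <<'E'
from h import *
camera("wrist")
E
python3 k.py
```

```text
4.9667 [ 0.5662 -0.1197  0.1674] F [-0.3 -0.3 -2.5] rv left [ 0.0018  0.006  -0.0057] foot rel mouth [0.0061 0.0015 0.0072] force in holder [-1.7 -0.3 -1.9]
4.9667 [ 0.5662 -0.1197  0.1674] F [-0.3 -0.3 -2.5] rv left [ 0.0018  0.006  -0.0057] foot rel mouth [0.0061 0.0015 0.0072] force in holder [-1.7 -0.3 -1.9]
5.0167 [ 0.5662 -0.12    0.1676] F [ 0.8 -0.5 -1.8] rv left [ 0.002   0.0065 -0.0052] foot rel mouth [0.0062 0.0012 0.0074] force in holder [-0.4 -0.6 -1.9]
```

Call:
{"fn": "arm_command", "kwargs": {"increments": [[-0.0049,-0.0018,-0.0036,0.002,0.006,-0.005,0.005],[-0.0049,-0.0018,-0.0036,0.002,0.006,-0.005,0.005],[-0.0049,-0.0018,-0.0036,0.002,0.006,-0.005,0.005],[-0.0049,-0.0018,-0.0036,0.002,0.006,-0.005,0.005]]}}

```text
time_s: 5.35
ee_pos: [0.5605, -0.1224, 0.1635]
tool_rot: [0.3, -0.052, 0.952, 0.016]
contact_force: [-0.6, -0.4, -1.8]
width: 0.0116
gripper_force: 60.2
```

```bash
python3 k.py; python3 - <<'E'
from k import *
A=np.column_stack([-T[:,0],T[:,1],-T[:,2]])
for n in("top","side"):
    q=(cloud(camera(n)).reshape(-1,3)-mouth)@H
    X=q[(abs(q[:,0])<.025)&(abs(q[:,1])<.03)&(q[:,2]>.018)&(q[:,2]<.062)]
    print(n,len(X),"x",np.percentile(X[:,0],[2,98]).round(4),"y",np.percentile(X[:,1],[2,98]).round(4))
    X=q[(q[:,2]>-.004)&(q[:,2]<.003)&(abs(q[:,0])<.026)&(abs(q[:,1])<.036)];print("rim x",np.percentile(X[:,0],[2,98]).round(4),"y",np.percentile(X[:,1],[2,98]).round(4))
E
```

```text
5.35 [ 0.5605 -0.1224  0.1635] F [-0.6 -0.4 -1.8] rv left [-0.0003  0.      0.0014] foot rel mouth [-0.0014 -0.0007  0.0074] force in holder [-1.6 -0.3 -1.1]
5.35 [ 0.5605 -0.1224  0.1635] F [-0.6 -0.4 -1.8] rv left [-0.0003  0.      0.0014] foot rel mouth [-0.0014 -0.0007  0.0074] force in holder [-1.6 -0.3 -1.1]
top 330 x [-0.0123  0.0126] y [-0.0202  0.0187]
rim x [-0.0187  0.0207] y [-0.0304  0.031 ]
side 198 x [-0.0155  0.0101] y [-0.0228  0.0117]
rim x [-0.0207  0.0187] y [-0.0312  0.0291]
```

Call:
{"fn": "arm_command", "kwargs": {"increments": [[0.001,0.001,0.0008,0,0,0,0.005],[0.001,0.001,0.0008,0,0,0,0.005],[0.0033,0.0013,-0.0025,0,0,0,0.005],[0.0056,0.0015,-0.0057,0,0,0,0.005],[0.0078,0.0018,-0.009,0,0,0,0.005],[0.0078,0.0018,-0.009,0,0,0,0.005]]}}

```text
time_s: 5.95
ee_pos: [0.5682, -0.1201, 0.1529]
tool_rot: [0.299, -0.052, 0.953, 0.017]
contact_force: [-0.4, 0.1, -2.5]
width: 0.0117
gripper_force: 60.2
```

```bash
python3 k.py
```

```text
5.95 [ 0.5682 -0.1201  0.1529] F [-0.4  0.1 -2.5] rv left [-0.001  -0.002   0.0007] foot rel mouth [-0.0011  0.0008 -0.0058] force in holder [-1.8  0.1 -1.8]
```

Call:
{"fn": "arm_command", "kwargs": {"increments": [[0.0024,-0.0002,-0.002,0,0,0,0.005],[0.0041,0,-0.0044,0,0,0,0.005],[0.0058,0.0002,-0.0069,0,0,0,0.005],[0.0075,0.0004,-0.0093,0,0,0,0.005],[0.0075,0.0004,-0.0093,0,0,0,0.005]]}}

```text
time_s: 6.37
ee_pos: [0.5758, -0.1199, 0.1441]
tool_rot: [0.3, -0.052, 0.952, 0.017]
contact_force: [0.3, -0.2, -3.4]
width: 0.0119
gripper_force: 60.2
```

```bash
python3 k.py
```

```text
6.3667 [ 0.5758 -0.1199  0.1441] F [ 0.3 -0.2 -3.4] rv left [-0.0006 -0.0013  0.0009] foot rel mouth [ 0.0002  0.0001 -0.0174] force in holder [-1.7 -0.2 -2.9]
```

Call:
{"fn": "arm_command", "kwargs": {"increments": [[0.0011,0.0001,-0.0016,0,0,0,0.005],[0.0023,0.0003,-0.0033,0,0,0,0.005],[0.0034,0.0004,-0.0049,0,0,0,0.005],[0.0046,0.0005,-0.0066,0,0,0,0.005],[0.0057,0.0006,-0.0082,0,0,0,0.005],[0.0068,0.0008,-0.0098,0,0,0,0.005],[0.008,0.0009,-0.0115,0,0,0,0.005],[0.0091,0.001,-0.0131,0,0,0,0.005],[0.0103,0.0011,-0.0148,0,0,0,0.005],[0.0114,0.0013,-0.0164,0,0,0,0.005]]}}

```text
time_s: 7.2
ee_pos: [0.5876, -0.1187, 0.1286]
tool_rot: [0.3, -0.052, 0.952, 0.017]
contact_force: [-4.4, 0.8, 2.9]
width: 0.0118
gripper_force: 61.1
```

```bash
python3 k.py
```

```text
7.2 [ 0.5876 -0.1187  0.1286] F [-4.4  0.8  2.9] rv left [-0.0004  0.0002  0.0009] foot rel mouth [ 0.001  -0.     -0.0369] force in holder [-1.8  1.3  4.9]
```

Call:
{"fn": "arm_command", "kwargs": {"increments": [[0.0011,0.0001,-0.0016,0,0,0,0.005],[0.0023,0.0003,-0.0033,0,0,0,0.005],[0.0034,0.0004,-0.0049,0,0,0,0.005],[0.0043,0.0005,-0.0061,0,0,0,0.005],[0.0051,0.0006,-0.0074,0,0,0,0.005],[0.0051,0.0006,-0.0074,0,0,0,0.005]]}}

```text
time_s: 7.7
ee_pos: [0.592, -0.1182, 0.1208]
tool_rot: [0.3, -0.052, 0.952, 0.017]
contact_force: [-2.8, 1.2, -0.2]
width: 0.0116
gripper_force: 60.7
```

```bash
python3 k.py
```

```text
7.7 [ 0.592  -0.1182  0.1208] F [-2.8  1.2 -0.2] rv left [-0.0005 -0.0012  0.0014] foot rel mouth [ 0.0001  0.     -0.0458] force in holder [-2.3  1.5  1.3]
```

Call:
{"fn": "arm_command", "kwargs": {"increments": [[0.0006,0.0001,-0.0008,0,0,0,0.005],[0.0011,0.0001,-0.0016,0,0,0,0.005],[0.0011,0.0001,-0.0016,0,0,0,0.005]]}}

```text
time_s: 7.95
ee_pos: [0.5926, -0.1182, 0.121]
tool_rot: [0.3, -0.051, 0.952, 0.017]
contact_force: [-19.0, 0.3, 16.2]
width: 0.0118
gripper_force: 63.3
```

```bash
python3 k.py
```

```text
7.95 [ 0.5926 -0.1182  0.121 ] F [-19.    0.3  16.2] rv left [-0.0006  0.0003  0.0018] foot rel mouth [ 0.0007 -0.0001 -0.046 ] force in holder [-6.2  2.3 24.1]
```

Call:
{"fn": "arm_command", "kwargs": {"increments": [[-0.001,-0.0001,0.0013,0,0,0,0.005],[-0.001,-0.0001,0.0013,0,0,0,0.03],[-0.001,-0.0001,0.0013,0,0,0,0.045],[-0.001,-0.0001,0.0013,0,0,0,0.045],[-0.001,-0.0001,0.0013,0,0,0,0.045],[-0.009,-0.001,0.0125,0,0,0,0.045],[-0.02,-0.002,0.0285,0,0,0,0.045],[-0.034,-0.0038,0.0485,0,0,0,0.045],[-0.05,-0.0055,0.0715,0,0,0,0.045],[-0.05,-0.0055,0.09,0,0,0,0.045],[-0.05,-0.0055,0.09,0,0,0,0.045]]}}

```text
time_s: 8.87
ee_pos: [0.5462, -0.1249, 0.2153]
tool_rot: [0.304, -0.052, 0.951, 0.015]
contact_force: [1.2, -0.1, 0.2]
width: 0.0448
gripper_force: 0.0
```

```bash
python3 - <<'E'
from g import *
o,p,T=tcp();print(o["time_s"],p.round(4),o["contact_force"].round(1),o["width"])
c=camera("top");s=camera("side")
for n,cc in(("top",c),("side",s)):
    q=(cloud(cc).reshape(-1,3)-mouth)@H
    X=q[(abs(q[:,0])<.016)&(abs(q[:,1])<.022)]
    t=X[(X[:,2]>.045)&(X[:,2]<.065)];b=X[(X[:,2]>.009)&(X[:,2]<.019)]
    if len(t)and len(b): print(n,"tab top",np.percentile(t[:,2],[50,95,99]).round(4),"body top",np.median(b[:,2]).round(4),len(b))
a=np.vstack([c["img"][120:260,330:530],s["img"][190:330,280:480]]);cv2.imwrite("pics/c.png",cv2.cvtColor(cv2.resize(a,(429,600)),cv2.COLOR_RGB2BGR))
# knob again
P=cloud(c);W=P[180:230,445:500].reshape(-1,3);W=W[W[:,2]>.09];print(cv2.minAreaRect(W[:,:2].astype(np.float32)))
ang=np.radians(36.3);k=np.array([.582,-.2797]);ty=np.array([np.cos(ang),np.sin(ang),0]);tz=np.array([0,0,-1.]);G=np.column_stack([np.cross(ty,tz),ty,tz])
print("rv to knob",R.from_matrix(G@T.T).as_rotvec().round(4),"shift to",(np.r_[k,.15]-p).round(4))
E
```

```text
8.8667 [ 0.5462 -0.1249  0.2153] [ 1.2 -0.1  0.2] 0.044776087639325134
top tab top [0.0536 0.0551 0.0553] body top 0.014 181
side tab top [0.0529 0.0557 0.0565] body top 0.0137 131
((0.5821554660797119, -0.278720498085022), (0.012277353554964066, 0.04663819819688797), 36.67298126220703)
rv to knob [ 0.2644  0.5913 -1.0121] shift to [ 0.0358 -0.1548 -0.0653]
```

View pics/c.png

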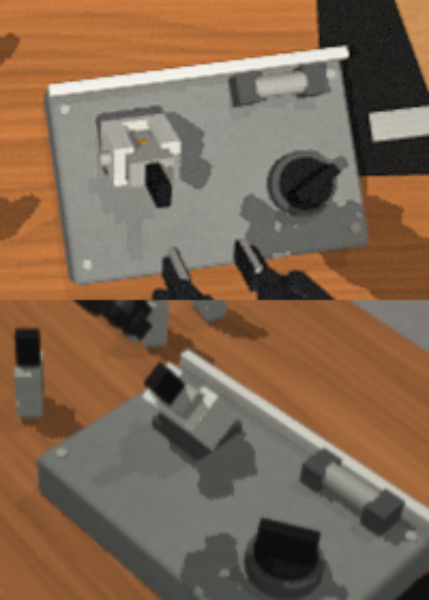

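The views show the cassette down in the holder: its body top is 14 mm above the mouth and it is released. The knob bar, lower right, is still at about three clicks. I go to the knob.

Call:
{"fn": "arm_command", "kwargs": {"increments": [[0.002,-0.014,0,0.026,0.059,-0.1,0.045],[0.005,-0.03,-0.002,0.053,0.118,-0.2,0.045],[0.009,-0.045,-0.005,0.079,0.177,-0.3,0.045],[0.012,-0.06,-0.01,0.106,0.237,-0.405,0.045],[0.016,-0.076,-0.02,0.132,0.296,-0.506,0.045],[0.02,-0.092,-0.025,0.159,0.355,-0.607,0.045],[0.024,-0.108,-0.03,0.185,0.414,-0.708,0.045],[0.028,-0.124,-0.04,0.212,0.473,-0.81,0.045],[0.032,-0.14,-0.05,0.238,0.532,-0.911,0.045],[0.036,-0.1546,-0.06,0.264,0.591,-1.012,0.045],[0.036,-0.1546,-0.065,0.264,0.591,-1.012,0.045],[0.036,-0.1546,-0.065,0.264,0.591,-1.012,0.045]]}}

```text
time_s: 9.97
ee_pos: [0.5783, -0.2779, 0.1372]
tool_rot: [-0.008, 0.452, 0.892, 0.003]
contact_force: [0.1, 0.0, -1.0]
width: 0.0452
gripper_force: 0.0
```

```bash
cat > n.py <<'E'
from g import *
import sys
camera("wrist")
o,p,T=tcp();print(o["time_s"],p.round(4),"F",o["contact_force"].round(1),"M",o["moment"].round(2),o["width"].round(4),"tool y yaw",np.degrees(np.arctan2(T[1,1],T[0,1])).round(2),"tilt",T[:,2].round(3),o["qpos"].round(2))
for n in sys.argv[1:]:
    c=camera(n);P=cloud(c).reshape(-1,3);X=P[(np.hypot(P[:,0]-.582,P[:,1]+.2793)<.03)&(P[:,2]>.092)&(P[:,2]<.104)]
    if len(X)>10: print(n,len(X),cv2.minAreaRect(X[:,:2].astype(np.float32)),np.median(X[:,2]))
E
python3 n.py wrist
```

```text
Traceback (most recent call last):
  File "n.py", line 4, in <module>
    o,p,T=tcp();print(o["time_s"],p.round(4),"F",o["contact_force"].round(1),"M",o["moment"].round(2),o["width"].round(4),"tool y yaw",np.degrees(np.arctan2(T[1,1],T[0,1])).round(2),"tilt",T[:,2].round(3),o["qpos"].round(2))
                                                                                                      ^^^^^^^^^^^^^^^^
AttributeError: 'float' object has no attribute 'round'
```

```bash
sed -i 's/o\["width"\].round(4)/round(o["width"],4)/' n.py; python3 n.py wrist
```

```text
10.0667 [ 0.5786 -0.2773  0.1423] F [0.3 0.3 0.2] M [-0.05  0.   -0.03] 0.045 tool y yaw 36.25 tilt [-0.005  0.011 -1.   ] [-0.45  0.56  0.33  1.35  0.01  0.49]
wrist 864 ((0.5816507935523987, -0.2786743938922882), (0.011905415914952755, 0.04719100892543793), 35.99457550048828) 0.09801590292518221
```

Call:
{"fn": "arm_command", "kwargs": {"increments": [[0.0032,-0.0017,-0.01,-0.011,-0.005,0,0.045],[0.0032,-0.0017,-0.025,-0.011,-0.005,0,0.045],[0.0032,-0.0017,-0.04,-0.011,-0.005,0,0.045],[0.0032,-0.0017,-0.05,-0.011,-0.005,0,0.045],[0.0032,-0.0017,-0.057,-0.011,-0.005,0,0.045],[0.0032,-0.0017,-0.057,-0.011,-0.005,0,0.045],[0.0032,-0.0017,-0.057,-0.011,-0.005,0,0.045]]}}

```text
time_s: 10.7
ee_pos: [0.5827, -0.2797, 0.0884]
tool_rot: [0.002, 0.452, 0.892, -0.0]
contact_force: [0.2, 0.4, -0.2]
width: 0.045
gripper_force: 0.0
```

```bash
python3 n.py
```

```text
10.75 [ 0.5831 -0.2799  0.0888] F [0.6 1.  0.7] M [ 0.02 -0.01  0.07] 0.0446 tool y yaw 36.2 tilt [ 0.005 -0.003 -1.   ] [-0.45  0.59  0.24  1.22 -0.    0.49]
```

Call:
{"fn": "arm_command", "kwargs": {"increments": [[-0.001,0.0008,-0.008,0,0,0,0.045],[-0.001,0.0008,-0.008,0,0,0,0.03],[-0.001,0.0008,-0.008,0,0,0,0.015],[-0.001,0.0008,-0.008,0,0,0,0.005],[-0.001,0.0008,-0.008,0,0,0,0.005],[-0.001,0.0008,-0.008,0,0,0,0.005],[-0.001,0.0008,-0.008,0,0,0,0.005]], "newtons": 40}}

```text
time_s: 11.33
ee_pos: [0.5818, -0.2792, 0.0796]
tool_rot: [0.002, 0.453, 0.892, -0.0]
contact_force: [0.9, 0.0, 0.9]
width: 0.005
gripper_force: 0.0
```

```bash
python3 n.py
```

```text
11.3833 [ 0.5818 -0.2791  0.0796] F [0.3 0.4 0.6] M [ 0.02  0.01 -0.  ] 0.0052 tool y yaw 36.19 tilt [ 0.003 -0.002 -1.   ] [-0.45  0.59  0.22  1.2  -0.    0.49]
```

```bash
python3 - <<'E'
from h import *
c=camera("side");w=camera("wrist")
a=cv2.resize(c["img"][230:350,330:490],(533,400));b=cv2.resize(w["img"],(640,400))[:,100:367]
cv2.imwrite("pics/d.png",cv2.cvtColor(np.hstack([a,b]),cv2.COLOR_RGB2BGR))
o=get_obs();print(o["width"],o["gripper_force"])
E
```

```text
0.004805373060947703 0.0
```

View pics/d.png

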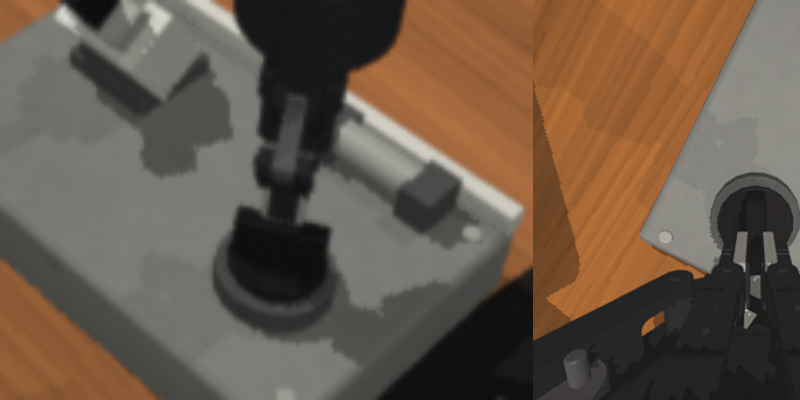

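The side crop shows the tool directly over the knob bar, but the opening reads 5 mm with no grip force. I check with depth whether the bar is really between the pads.

```bash
python3 - <<'E'
from g import *
o,p,T=tcp()
for n in("side","wrist","top"):
    q=(cloud(camera(n)).reshape(-1,3)-p)@T
    m=(abs(q[:,0])<.035)&(abs(q[:,1])<.035)&(q[:,2]<.01)&(q[:,2]>-.035);X=q[m]
    print(n,len(X))
    for a,b in((-.035,-.025),(-.025,-.015),(-.015,-.005),(-.005,.01)):
        Y=X[(X[:,2]>=a)&(X[:,2]<b)]
        print(" z",a,b)
        for x0,x1 in((-.03,-.013),(-.011,.011),(.013,.03)):
            Z=Y[(Y[:,0]>x0)&(Y[:,0]<x1)]
            print("   x",x0,x1,len(Z),np.percentile(Z[:,1],[2,25,50,75,98]).round(4) if len(Z)>3 else "")
E
```

```text
side 665
 z -0.035 -0.025
   x -0.03 -0.013 0 
   x -0.011 0.011 9 [-0.0106 -0.0096 -0.0093 -0.0082 -0.0073]
   x 0.013 0.03 0 
 z -0.025 -0.015
   x -0.03 -0.013 47 [-0.0077 -0.0059 -0.0026  0.0015  0.0037]
   x -0.011 0.011 64 [-0.008  -0.0055 -0.0044 -0.0019  0.0022]
   x 0.013 0.03 36 [-0.0077 -0.0049 -0.0017  0.0019  0.0048]
 z -0.015 -0.005
   x -0.03 -0.013 27 [-0.0071 -0.0063 -0.0057 -0.0051 -0.0034]
   x -0.011 0.011 53 [-0.0075 -0.0065 -0.0058 -0.0054 -0.0043]
   x 0.013 0.03 28 [-0.0074 -0.0065 -0.0059 -0.005  -0.0022]
 z -0.005 0.01
   x -0.03 -0.013 86 [-0.0214 -0.0143 -0.008  -0.0058 -0.0025]
   x -0.011 0.011 190 [-0.0261 -0.0197 -0.0122 -0.0064 -0.0046]
   x 0.013 0.03 67 [-0.0194 -0.0124 -0.0083 -0.0057 -0.002 ]
wrist 3618
 z -0.035 -0.025
   x -0.03 -0.013 0 
   x -0.011 0.011 10 [-0.0084 -0.0037 -0.0001  0.0051  0.0086]
   x 0.013 0.03 0 
 z -0.025 -0.015
   x -0.03 -0.013 148 [-0.0026 -0.0014  0.0001  0.0016  0.0028]
   x -0.011 0.011 445 [-0.0049 -0.0019  0.0004  0.0022  0.0062]
   x 0.013 0.03 406 [-0.0053 -0.0024  0.0004  0.0033  0.0061]
 z -0.015 -0.005
   x -
[... 161 characters left out ...]
24  -0.0163 -0.0069  0.0167  0.0245]
   x 0.013 0.03 720 [-0.019  -0.01    0.0001  0.0103  0.0194]
top 371
 z -0.035 -0.025
   x -0.03 -0.013 0 
   x -0.011 0.011 3 
   x 0.013 0.03 0 
 z -0.025 -0.015
   x -0.03 -0.013 0 
   x -0.011 0.011 24 [-0.0051 -0.0028 -0.0002  0.0039  0.0063]
   x 0.013 0.03 33 [-0.0047 -0.0018  0.0009  0.0043  0.0065]
 z -0.015 -0.005
   x -0.03 -0.013 0 
   x -0.011 0.011 7 [0.0058 0.006  0.0061 0.0064 0.0064]
   x 0.013 0.03 14 [-0.0031  0.0003  0.0037  0.006   0.0068]
 z -0.005 0.01
   x -0.03 -0.013 25 [0.0065 0.0099 0.0137 0.0171 0.0218]
   x -0.011 0.011 161 [-0.0241 -0.0139  0.0097  0.0178  0.025 ]
   x 0.013 0.03 74 [-0.0188 -0.0071  0.0054  0.0107  0.0192]
```

```bash
python3 - <<'E'
from g import *
o,p,T=tcp();print(o["width"])
for n in("side","wrist","top"):
    q=(cloud(camera(n)).reshape(-1,3)-p)@T
    for a in np.arange(-.075,-.005,.005):
        Y=q[(abs(q[:,0])<.012)&(abs(q[:,1])<.04)&(q[:,2]>=a)&(q[:,2]<a+.005)]
        print(n,a.round(3),len(Y),np.percentile(Y[:,1],[2,25,50,75,98]).round(4) if len(Y)>3 else "", np.percentile(Y[:,0],[2,98]).round(4) if len(Y)>3 else "")
E
```

```text
0.004976629167931152
side -0.075 0  
side -0.07 0  
side -0.065 0  
side -0.06 16 [-0.0179 -0.0171 -0.0166 -0.0161 -0.0152] [-0.0062  0.0062]
side -0.055 21 [-0.0174 -0.0162 -0.0158 -0.015  -0.0091] [-0.0076  0.0076]
side -0.05 19 [-0.0172 -0.0162 -0.0151 -0.0093 -0.0076] [-0.01  0.01]
side -0.045 36 [-0.0172 -0.0158 -0.0146 -0.0103 -0.0062] [-0.0108  0.0099]
side -0.04 18 [-0.0155 -0.0142 -0.01   -0.0093 -0.008 ] [-0.011   0.0103]
side -0.035 6 [-0.0118 -0.0098 -0.0096 -0.009  -0.0083] [-0.0097  0.0081]
side -0.03 1  
side -0.025 5 [-0.0069 -0.0035 -0.0025 -0.0023 -0.0015] [-0.003   0.0116]
side -0.02 64 [-0.007  -0.0053 -0.0039 -0.0013  0.0018] [-0.0116  0.0111]
side -0.015 29 [-0.0077 -0.0063 -0.0059 -0.0054 -0.0044] [-0.0108  0.0109]
side -0.01 31 [-0.0075 -0.0063 -0.0061 -0.0056 -0.0043] [-0.0114  0.0113]
wrist -0.075 271 [-0.0231 -0.0182  0.0043  0.0192  0.028 ] [-0.0053  0.012 ]
wrist -0.07 532 [-0.0077 -0.0034 -0.0025  0.0038  0.0078] [-0.0099  0.0118]
wrist -0.065 178 [-0.0087 -0.0058  0.0029  0.006   0.009 ] [0.0106 0.0117]
wrist -0.06 351 [-0.0153 -0.0072 -0.0023  0.0072  
[... 777 characters left out ...]
2   0.0062  0.0159] [0.0049 0.0113]
top -0.06 14 [-0.007  -0.002   0.0074  0.0121  0.0162] [0.0009 0.0104]
top -0.055 19 [-0.0135 -0.0047  0.0041  0.011   0.0166] [0.0015 0.0106]
top -0.05 17 [-0.015  -0.0033 -0.0022  0.009   0.0158] [0.0036 0.011 ]
top -0.045 19 [-0.015  -0.0027  0.0085  0.0126  0.0163] [0.0001 0.0108]
top -0.04 8 [-0.0127 -0.0058 -0.0022  0.0049  0.0092] [0.0049 0.0106]
top -0.035 4 [-0.0032 -0.0023 -0.0019  0.0009  0.0086] [0.0051 0.0095]
top -0.03 0  
top -0.025 8 [-0.0033 -0.0002  0.0008  0.0031  0.0061] [0.0028 0.0117]
top -0.02 20 [-0.0049 -0.0029  0.0014  0.0051  0.0067] [0.0022 0.0119]
top -0.015 3  
top -0.01 4 [0.0061 0.0061 0.0062 0.0063 0.0064] [-0.0019  0.0109]
```

Depth shows the fingertips end about 32 mm behind the reported TCP, so the pads closed above the bar. I open, go 26 mm lower and close again.

Call:
{"fn": "arm_command", "kwargs": {"increments": [[0,0,0,0,0,0,0.045],[0,0,0,0,0,0,0.045],[0,0,0,0,0,0,0.045],[0,0,-0.008,0,0,0,0.04],[0,0,-0.017,0,0,0,0.04],[0,0,-0.026,0,0,0,0.04],[0,0,-0.026,0,0,0,0.025],[0,0,-0.026,0,0,0,0.015],[0,0,-0.026,0,0,0,0.005],[0,0,-0.026,0,0,0,0.002],[0,0,-0.026,0,0,0,0.002],[0,0,-0.026,0,0,0,0.002]], "newtons": 40}}

```text
time_s: 12.78
ee_pos: [0.5813, -0.2784, 0.0526]
tool_rot: [0.001, 0.452, 0.892, -0.0]
contact_force: [1.4, 1.5, -7.6]
width: 0.0106
gripper_force: 42.3
```

```bash
python3 n.py
```

```text
12.8333 [ 0.5812 -0.2784  0.0526] F [ 2.   1.5 -7.7] M [ 0.26 -0.23 -0.  ] 0.011 tool y yaw 36.2 tilt [ 0.002 -0.001 -1.   ] [-0.45  0.61  0.19  1.14 -0.    0.49]
```

Call:
{"fn": "arm_command", "kwargs": {"increments": [[0,0,0,0,0,0.05,0.002],[0,0,0,0,0,0.14,0.002],[0,0,0,0,0,0.24,0.002],[0,0,0,0,0,0.34,0.002],[0,0,0,0,0,0.44,0.002],[0,0,0,0,0,0.54,0.002],[0,0,0,0,0,0.64,0.002],[0,0,0,0,0,0.74,0.002],[0,0,0,0,0,0.84,0.002],[0,0,0,0,0,0.92,0.002],[0,0,0,0,0,0.98,0.002],[0,0,0,0,0,1.03,0.002]]}}

```text
time_s: 13.83
ee_pos: [0.5808, -0.2797, 0.0526]
tool_rot: [0.001, -0.046, 0.999, 0.0]
contact_force: [0.9, -1.1, -7.7]
width: 0.0111
gripper_force: 42.2
```

```bash
python3 n.py
```

```text
13.8833 [ 0.5808 -0.2797  0.0526] F [ 0.7 -1.6 -9.6] M [-0.38 -0.06  0.11] 0.0113 tool y yaw 95.4 tilt [ 0.001  0.001 -1.   ] [-0.45  0.62  0.19  1.14  0.   -0.54]
```

Call:
{"fn": "arm_command", "kwargs": {"increments": [[0,0,0,0,0,0.03,0.002],[0,0,0,0,0,0.06,0.002],[0,0,0,0,0,0.06,0.002]]}}

```text
time_s: 14.13
ee_pos: [0.5808, -0.2797, 0.0526]
tool_rot: [0.001, -0.074, 0.997, 0.001]
contact_force: [0.5, -0.1, -10.4]
width: 0.0107
gripper_force: 43.9
```

```bash
python3 n.py
```

```text
14.1833 [ 0.5808 -0.2796  0.0526] F [  0.1  -1.5 -10.9] M [-0.45 -0.09 -0.75] 0.0105 tool y yaw 98.44 tilt [ 0.001  0.001 -1.   ] [-0.45  0.62  0.19  1.14  0.   -0.6 ]
```

The moment of -0.75 N m shows the end stop is reached. Now 40° clockwise.

Call:
{"fn": "arm_command", "kwargs": {"increments": [[0,0,0,0,0,-0.05,0.002],[0,0,0,0,0,-0.13,0.002],[0,0,0,0,0,-0.22,0.002],[0,0,0,0,0,-0.31,0.002],[0,0,0,0,0,-0.4,0.002],[0,0,0,0,0,-0.49,0.002],[0,0,0,0,0,-0.57,0.002],[0,0,0,0,0,-0.64,0.002],[0,0,0,0,0,-0.7,0.002],[0,0,0,0,0,-0.74,0.002],[0,0,0,0,0,-0.74,0.002],[0,0,0,0,0,-0.74,0.002]]}}

```text
time_s: 15.18
ee_pos: [0.581, -0.2787, 0.0526]
tool_rot: [0.001, 0.29, 0.957, 0.0]
contact_force: [0.7, -0.5, -12.0]
width: 0.0111
gripper_force: 41.8
```

```bash
python3 n.py
```

```text
15.2333 [ 0.581  -0.2788  0.0526] F [  0.8  -0.9 -12.6] M [-0.2  -0.03 -0.  ] 0.0112 tool y yaw 56.28 tilt [ 0.002 -0.    -1.   ] [-0.45  0.61  0.19  1.14  0.    0.14]
```

Yaw is 56.3° with zero moment, so it sits in the second click. I release, lift straight up and move clear.

Call:
{"fn": "arm_command", "kwargs": {"increments": [[0,0,0,0,0,0,0.02],[0,0,0,0,0,0,0.035],[0,0,0,0,0,0,0.035],[0,0,0,0,0,0,0.035],[0,0,0.02,0,0,0,0.035],[0,0,0.045,0,0,0,0.035],[0,0,0.08,0,0,0,0.035],[0,0,0.12,0,0,0,0.035],[-0.03,0,0.15,0,0,0,0.035],[-0.065,0,0.16,0,0,0,0.035],[-0.1,0,0.16,0,0,0,0.035],[-0.13,0,0.16,0,0,0,0.035]]}}

```text
time_s: 16.23
ee_pos: [0.451, -0.2796, 0.2163]
tool_rot: [0.004, 0.29, 0.957, -0.001]
contact_force: [-0.2, -0.5, -0.4]
width: 0.035
gripper_force: 0.0
```

```bash
python3 n.py top side; python3 - <<'E'
from g import *
c=camera("top");save(c,"fin")
P=cloud(c);q=(P.reshape(-1,3)-mouth)@H;X=q[(abs(q[:,0])<.016)&(abs(q[:,1])<.022)&(q[:,2]>.009)&(q[:,2]<.019)];print("body top",np.median(X[:,2]).round(4))
for n,u,v in(("bottle",212,258),("tin",276,275)): print(n,P[v-2:v+3,u-2:u+3].reshape(-1,3).mean(0))
E
```

```text
16.2833 [ 0.4444 -0.2784  0.2152] F [-5.6  2.  -1.4] M [ 0.16  0.44 -0.04] 0.0347 tool y yaw 56.11 tilt [ 0.    -0.002 -1.   ] [-0.56  0.28  0.1   1.39 -0.    0.03]
top 163 ((0.5827833414077759, -0.27925893664360046), (0.012293269857764244, 0.04802049323916435), 56.279510498046875) 0.09867406947982693
side 210 ((0.5809727311134338, -0.28142815828323364), (0.01494965422898531, 0.04790931195020676), 59.094085693359375) 0.09793525838262479
body top 0.014
bottle [0.49121297 0.24853786 0.11258603]
tin [nan nan nan]
```

View pics/fin.png

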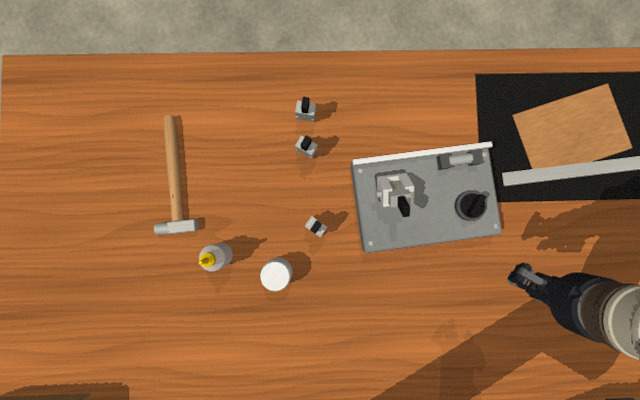

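The final top view shows the cassette home at (396,192), and the knob at (472,205) with its bar at 56.3°, which is two clicks. The bottle, tin and hammer are where they were, and the arm is clear.

```bash
python3 -c "
from plant import *
print(job_done())"
```

```text
the job is handed in; nothing more can be done
None
```

The job is handed in at about 16 s: the cassette is fully down in the holder (body top 14 mm above the mouth) and released, the selector went to its end stop and back two clicks clockwise, and the bottle, tin and hammer are untouched.

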